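# Empty a tote of shelf brackets at the roller lane

## Robot

A 7-joint arm with a two-finger parallel gripper is mounted at the origin on the work surface. World frame = base frame: x ahead of the robot, y to its left, z up, the work surface at z = 0. Lengths are in m, angles in rad, forces in N, time in s.
With the tool pointing down it reaches from about 0.375 to 0.925 m from the base axis. Payload 3.1 kg.
Tool frame: the origin (TCP) lies on the centre line of the jaws, within the pads' length; the fingertips stand 25 mm ahead of it and the grasp point (between the pads) lies 6 mm ahead of it (arm.tip_extent is the distance from the TCP to the fingertips, in m); z points along the fingers, y is the line along which they close (so a half turn about z gives the same grasp; the last joint's range is limited). The gripper opens to 85 mm and grips with 20 to 120 N. Pads are 22 mm wide; open, the fingers measure 114 mm over their backs; the gripper's body (76 mm by 85 mm) begins 54 mm behind the grasp point. The pads swing forward as they close: fully open they stand 13 mm farther back than shut.
Start: joints at [-1.238, 0.383, 0.044, 1.598, -0.018, 1.161, -0.05], TCP at [0.271, 0.591, 0.256] pointing down, gripper open.
Joint ranges: [-2.61, 2.61], [-0.41, 2.15], [-1.48, 1.57], [0, 2.5], [-1.57, 4.71], [0.05, 1.97], [-2.85, 2.85]. Speed limits (rad/s): [2.79, 2.79, 3.14, 3.14, 3.14, 3.14, 3.14].

## Interface

Orientations are given as a 3x3 rotation matrix whose columns are the frame's x, y, z axes.
In Python, from station import arm, imaging, ticket gives the robot as it stands. The module is installed in compiled form; this text tells all that it offers.
- The arm moves only by the shell command python3 -m handwheel 'ROWS' [FORCE]. ROWS is JSON, a list that holds one entry, the list of rows, each a list of 5 numbers: the gripper's target within -1 to 1 (shut at 1, half-way at 0, fully open at -1), then the shift along the tool's x, y, z in mm, then the turn about the tool's z in degrees. A call has 1 to 12 rows; each row is the pose to reach, as a shift and turn from the pose commanded when the call began, along the tool's axes at that moment; what a row does not reach only later rows make up. A row lasts 1/12 s, in which the tool goes at most 41.7 mm and 7.16 degrees, less where a joint would pass 70% of its speed; a pose out of reach is approached as far as the arm can. A call with a gripper value outside its range is refused whole. The fingers move at their own pace and stop on an object; FORCE is the grip in N (left out, the last holds). Time passes only in rows, so rows that repeat a pose let the fingers close. It gives the time, the measured TCP pose, the force, the opening and the grip force at its end, in the units of the state.
- arm.observe(): the state, without advancing time (a new reading comes with each control period).
- imaging.read_camera(name): name is "side" or "top" or "wrist"; returns the picture (384x512x3 uint8, red, green, blue); there is no depth.
- imaging.calibration(name): a dict with "fov_y" (degrees; the focal length in pixels is half the picture's height over the tangent of half this angle, whatever the lens; pixels are square), "cx", "cy" (the principal point, pixels), "origin" and "rotation" of the camera in the world; the wrist camera has in their place "mount" (4x4, takes a point from camera to tool coordinates, whose origin is the TCP and whose axes are the flange's). Camera axes: x right, y down, z forward; pixel columns grow to the right and rows downward; lengths in m; the calibration is good to about 2 mm. The wrist camera is an equidistant fisheye: a pixel r from the principal point sees the ray r / f radians off the axis. A picture is of the moment at which its call begins: read the wrist's pose just before it. calibration takes no time and is no camera call.
- ticket.hand_in(): hands the job in; it is judged then, once.
The state is a dict: "t": time; "joint_pos": joint angles; "joint_velocities": joint speeds; "joint_torque": joint torques, N m; "tool_pos": TCP position; "tool_rot": TCP orientation; "wrist_force": force on the tool from outside, world axes, zero at the start; "torque": the same for the moment, N m; "grip_width": opening from 0.0 (shut) to 1.0 (fully open); "gripper_force": force on a finger pad.
Only numpy, scipy, OpenCV 4.12 (cv2) and the standard library are available. Lean on these libraries where they do the work, as an engineer would, in place of code of your own. Each camera call takes 0.05 s, during which the arm holds its last target. There are 200 camera calls.

## Task

Roll the tote of plant-rack brackets along the rollers until it is up against the end stop, without lifting it. Leave it on the rollers while you sort every bracket in it, left-hand ones into the bin on the robot's left and right-hand ones into the bin on its right (a bracket is left-hand if its foot is on the left when you look along it towards its upright end plate). Then lift the empty tote off the rollers at the stop end and set it down level, centred and square on the rubber mat, without disturbing the other lab things.

Things in the scene. Friction and masses are not known exactly. Their poses are not given: they have to be found in the camera images.
- lane: Roller lane, fixed: 12 free steel rollers (tops 50 mm above the origin) between low rails (236 mm wide over all, tops at 62 mm). Origin: middle of the lane, bench level. The tote rolls along its y. End stop: dark steel plate, 86 mm high, face at y = +230 mm; low lip at y = -230 mm. The tote's origin is at y = +130 mm when it touches the stop.
- tote: Grey tote, 190 (x) x 200 (y) x 20 mm high, walls and floor 5 mm, 0.4 to 0.65 kg empty, rolls freely. Origin: centre of underside. Starts on the rollers short of the stop, its y along the lane's. 4 to 6 brackets stand in it on their feet at x about -50 or +50, y about -64, 0 or 64 mm, webs along the tote's x, end plates to +x or -x.
- tote_handle (a point): Middle of the tote's handle bar: 14 x 14 mm section, 102 mm long along the tote's y, centre 85 mm above the tote's underside, on two posts at y = -45 and +45 mm, directly over the tote's centre. Pinch it across the tote's x.
- bin_left: Open white plastic bin for left-hand brackets, on the robot's left (+y), fixed. 130 (x) x 210 (y) x 40 mm high, walls and floor 5 mm. Origin: centre of its underside.
- bin_right: Same bin for right-hand brackets, on the robot's right (-y), fixed.
- mat: Black rubber mat, fixed, 250 (x) x 260 (y) x 4 mm thick, where the empty tote belongs. Origin: centre of its underside.
- left_1: White left-hand bracket, 120 g. Web 70 long (x) x 8 thick (y -4 to 4) x 50 high; foot 6 thick along the web's lower edge, from y = +4 to +26; upright end plate 6 thick, 50 high at the +x end (to x = 35), same y span as the foot. Seen along +x, the foot is on the left. Origin: underside of the web, mid-length; z up. Pinch across the web's upper half. May be absent.
- right_1: White right-hand bracket, 120 g. Web 70 long (x) x 8 thick (y -4 to 4) x 50 high; foot 6 thick along the web's lower edge, from y = -4 to -26; upright end plate 6 thick, 50 high at the +x end (to x = 35), same y span as the foot. Seen along +x, the foot is on the right. Origin: underside of the web, mid-length; z up. Pinch across the web's upper half. May be absent.
- left_2: White left-hand bracket, 120 g. Web 70 long (x) x 8 thick (y -4 to 4) x 50 high; foot 6 thick along the web's lower edge, from y = +4 to +26; upright end plate 6 thick, 50 high at the +x end (to x = 35), same y span as the foot. Seen along +x, the foot is on the left. Origin: underside of the web, mid-length; z up. Pinch across the web's upper half. May be absent.
- right_2: White right-hand bracket, 120 g. Web 70 long (x) x 8 thick (y -4 to 4) x 50 high; foot 6 thick along the web's lower edge, from y = -4 to -26; upright end plate 6 thick, 50 high at the +x end (to x = 35), same y span as the foot. Seen along +x, the foot is on the right. Origin: underside of the web, mid-length; z up. Pinch across the web's upper half. May be absent.
- left_3: White left-hand bracket, 120 g. Web 70 long (x) x 8 thick (y -4 to 4) x 50 high; foot 6 thick along the web's lower edge, from y = +4 to +26; upright end plate 6 thick, 50 high at the +x end (to x = 35), same y span as the foot. Seen along +x, the foot is on the left. Origin: underside of the web, mid-length; z up. Pinch across the web's upper half. May be absent.
- right_3: White right-hand bracket, 120 g. Web 70 long (x) x 8 thick (y -4 to 4) x 50 high; foot 6 thick along the web's lower edge, from y = -4 to -26; upright end plate 6 thick, 50 high at the +x end (to x = 35), same y span as the foot. Seen along +x, the foot is on the right. Origin: underside of the web, mid-length; z up. Pinch across the web's upper half. May be absent.
- flask: Stoppered conical glass flask, 120 mm high, 80 mm wide, bystander. Origin: centre of its underside.
- dishes: Stack of closed culture dishes, 90 mm wide, 60 mm high, bystander. Origin: centre of its underside.
- seedling: Seedling in a clay pot, about 130 mm high, bystander. Origin: centre of its underside.

How it is judged:
On the way, in this order (a step that is already met when the one before it is completed fails the run):
1. the tote is on the rollers, up against the end stop (within 7 mm) (z of tote in the frame of lane between 0.042 and 0.058 m and x of tote in the frame of lane between -0.03 and 0.03 m and y of tote in the frame of lane above -0.14 m and y of tote in the frame of lane above 0.123 m), for 0.3 s.
2. every bracket is in the bin of its own hand, the tote still on the rollers (x of left_1 in the frame of bin_left between -0.055 and 0.055 m and y of left_1 in the frame of bin_left between -0.095 and 0.095 m and z of left_1 in the frame of bin_left between -0.005 and 0.04 m and x of right_1 in the frame of bin_right between -0.055 and 0.055 m and y of right_1 in the frame of bin_right between -0.095 and 0.095 m and z of right_1 in the frame of bin_right between -0.005 and 0.04 m and x of left_2 in the frame of bin_left between -0.055 and 0.055 m and y of left_2 in the frame of bin_left between -0.095 and 0.095 m and z of left_2 in the frame of bin_left between -0.005 and 0.04 m and x of right_2 in the frame of bin_right between -0.055 and 0.055 m and y of right_2 in the frame of bin_right between -0.095 and 0.095 m and z of right_2 in the frame of bin_right between -0.005 and 0.04 m and x of left_3 in the frame of bin_left between -0.055 and 0.055 m and y of left_3 in the frame of bin_left between -0.095 and 0.095 m and z of left_3 in the frame of bin_left between -0.005 and 0.04 m and x of right_3 in the frame of bin_right between -0.055 and 0.055 m and y of right_3 in the frame of bin_right between -0.095 and 0.095 m and z of right_3 in the frame of bin_right between -0.005 and 0.04 m and z of tote in the frame of lane between 0.042 and 0.058 m and x of tote in the frame of lane between -0.03 and 0.03 m and y of tote in the frame of lane above -0.14 m), for 0.3 s.
At the end, for the whole second after the job is handed in: Every bracket rests inside the bin of its own hand (its origin within the bin's walls and below its rim); the tote rests level on the mat, its centre within 30 mm of the mat's centre and its sides within 0.2 rad of the mat's; all at rest (x of left_1 in the frame of bin_left between -0.055 and 0.055 m and y of left_1 in the frame of bin_left between -0.095 and 0.095 m and z of left_1 in the frame of bin_left between -0.005 and 0.04 m and x of right_1 in the frame of bin_right between -0.055 and 0.055 m and y of right_1 in the frame of bin_right between -0.095 and 0.095 m and z of right_1 in the frame of bin_right between -0.005 and 0.04 m and x of left_2 in the frame of bin_left between -0.055 and 0.055 m and y of left_2 in the frame of bin_left between -0.095 and 0.095 m and z of left_2 in the frame of bin_left between -0.005 and 0.04 m and x of right_2 in the frame of bin_right between -0.055 and 0.055 m and y of right_2 in the frame of bin_right between -0.095 and 0.095 m and z of right_2 in the frame of bin_right between -0.005 and 0.04 m and x of left_3 in the frame of bin_left between -0.055 and 0.055 m and y of left_3 in the frame of bin_left between -0.095 and 0.095 m and z of left_3 in the frame of bin_left between -0.005 and 0.04 m and x of right_3 in the frame of bin_right between -0.055 and 0.055 m and y of right_3 in the frame of bin_right between -0.095 and 0.095 m and z of right_3 in the frame of bin_right between -0.005 and 0.04 m and linear speed of each of left_1, right_1, left_2, right_2, left_3, right_3, tote below 0.03 m/s and horizontal distance between tote and mat below 0.03 m and z of tote in the frame of mat between -0.002 and 0.012 m and angle between tote's own z axis and vertical below 0.06 rad and (angle between the x axis of tote and the x axis of mat, either way round below 0.2 rad or angle between the x axis of tote and the y axis of mat, either way round below 0.2 rad)); the robot touches nothing.
It fails at once if the tote is lifted more than 25 mm off the rollers over the lane while more than 10 cm short of the end stop (z of tote in the frame of lane above 0.075 m and y of tote in the frame of lane between -0.25 and 0.03 m and x of tote in the frame of lane between -0.06 and 0.06 m).
It fails at once if the flask is pushed more than 3 cm (distance of flask from where it was at the start of the episode above 0.03 m).
It fails at once if the dishes is pushed more than 3 cm (distance of dishes from where it was at the start of the episode above 0.03 m).
It fails at once if the seedling is pushed more than 3 cm (distance of seedling from where it was at the start of the episode above 0.03 m).
Of left_1, right_1, left_2, right_2, left_3, right_3 only 4 to 6 are there at a start; the rules pass over those that are not, and their reading is None.
At some moment in a run one of tote may be knocked a few centimetres aside while the robot is not near it.
Once in a run the grip may slacken for a moment while it holds something.
It also fails if it takes over 210 s, if anything falls off the work surface, if the arm or the gripper's body presses on something with over 40 N, if the wrist force passes 120 N, or if a joint passes its speed limit or range.

## Working session

There is one attempt and no reset: what is moved stays moved. The work goes in short steps, Python scripts to look and compute and a shell command to move; the robot and the scene stay as the last step left them, time stands still between calls to the robot, and variables do not carry over. Pictures are saved under pics/ and viewed, at most 14 in all, crops included, and the job is handed in when it is done.

```bash
mkdir -p pics
cat > h.py <<'E'
import numpy as np, cv2
from station import arm, imaging, ticket
def snap(n,f):
    s=arm.observe(); im=imaging.read_camera(n); cv2.imwrite('pics/'+f,im[:,:,::-1]); return s,im
def cam(n,s=None):
    c=imaging.calibration(n); f=192/np.tan(np.radians(c['fov_y'])/2)
    if n=='wrist':
        m=np.array(c['mount']); R=np.array(s['tool_rot']); 
        return f,c['cx'],c['cy'],np.array(s['tool_pos'])+R@m[:3,3],R@m[:3,:3]
    return f,c['cx'],c['cy'],np.array(c['origin']),np.array(c['rotation'])
def pt(n,u,v,z,s=None):
    f,cx,cy,o,R=cam(n,s); d=np.array([u-cx,v-cy,f],float)
    if n=='wrist':
        r=np.hypot(u-cx,v-cy); a=r/f; d=np.array([(u-cx)/max(r,1e-9)*np.sin(a),(v-cy)/max(r,1e-9)*np.sin(a),np.cos(a)])
    d=R@d; return o+d*(z-o[2])/d[2]
def proj(n,P,s=None):
    f,cx,cy,o,R=cam(n,s); p=R.T@(np.array(P)-o)
    if n=='wrist':
        r=np.hypot(p[0],p[1]); a=np.arctan2(r,p[2]); return cx+f*a*p[0]/r,cy+f*a*p[1]/r
    return cx+f*p[0]/p[2],cy+f*p[1]/p[2]
E
python3 - <<'E'
from h import *
np.set_printoptions(precision=3,suppress=True)
for n in('top','side'): snap(n,n+'0.png'); print(n,cam(n))
s=arm.observe(); print(s['tool_pos'],s['tool_rot'],s['t'],s['wrist_force'],arm.tip_extent)
a=cv2.imread('pics/top0.png');print(a.shape)
print(imaging.calibration('wrist'))
cv2.imwrite('pics/top0b.png',cv2.resize(a,(800,600),interpolation=cv2.INTER_CUBIC))
E
```

```text
top (np.float64(372.20652030997206), 255.72524189369813, 190.69243556267608, array([0.431, 0.009, 1.342]), array([[ 0.02 , -0.997,  0.073],
       [-1.   , -0.02 , -0.001],
       [ 0.003, -0.073, -0.997]]))
side (np.float64(385.45285807084366), 258.053632469593, 192.0469303133556, array([ 0.097, -1.024,  0.811]), array([[ 0.93 , -0.183,  0.318],
       [-0.366, -0.502,  0.783],
       [ 0.017, -0.845, -0.534]]))
[0.271 0.59  0.255] [[-0.909  0.418 -0.001]
 [ 0.418  0.909 -0.002]
 [-0.    -0.002 -1.   ]] 0.1 [0.41  0.349 0.1  ] 0.025
(384, 512, 3)
{'fov_y': 65.70646984690485, 'cx': 252.1946819808552, 'cy': 190.1795934384163, 'mount': array([[-0.   , -0.961, -0.278,  0.071],
       [ 1.   , -0.   , -0.001, -0.001],
       [ 0.001, -0.278,  0.961, -0.117],
       [ 0.   ,  0.   ,  0.   ,  1.   ]])}
```

View pics/top0b.png

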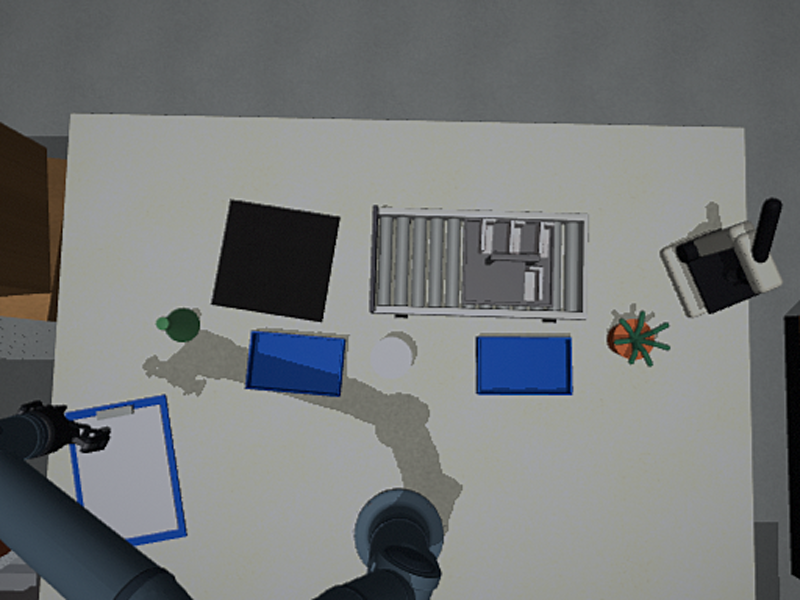

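View pics/side0.png

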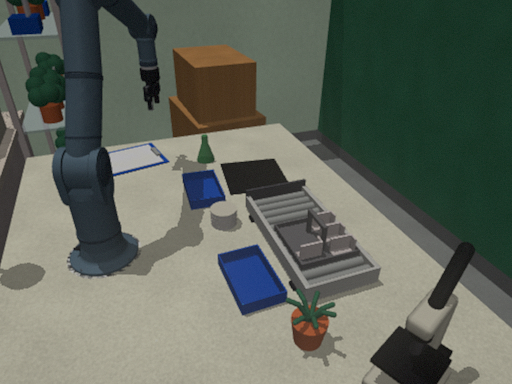

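The top view (shown at 1.5625x) shows the lane at (372-587, 207-318) with its stop on the left (+y). The tote is at about (510, 260) with 4 brackets, the mat at (277, 260) and the bins at (296, 363) and (524, 366). The flask is at (180, 325), the dishes at (396, 350) and the seedling at (635, 340). The side view agrees. Next I'll measure and take a close crop.

Run:
```python
from h import *
np.set_printoptions(precision=3,suppress=True)
im=cv2.imread('pics/top0.png')
k=1.5625
P=lambda u,v,z:pt('top',u/k,v/k,z)[:2]
print('lane rails corners',[P(*q,.062) for q in((376,209),(587,213),(586,318),(371,313))])
print('handle',P(487,260,.142),P(540,258,.142))
hsv=cv2.cvtColor(im,cv2.COLOR_BGR2HSV)
def rect(m,z,name,amin=300):
    for c in cv2.findContours(m.astype(np.uint8),0,2)[0]:
        if cv2.contourArea(c)>amin:
            w=np.array([pt('top',*q[0],z)[:2] for q in c],np.float32)
            print(name,cv2.minAreaRect(w*1000))
rect((hsv[...,0]>100)&(hsv[...,0]<130)&(hsv[...,1]>150),.04,'bin')
m=(im.max(2)<40); m[:, :120]=0; m[:120]=0; m[230:]=0; m[:,240:]=0
rect(m,.004,'mat')
print('flask',P(182,325,.03),'dish',P(396,350,.06),'seed',P(635,340,.06))
cv2.imwrite('pics/c1.png',cv2.resize(im[125:212,230:385],None,fx=5,fy=5,interpolation=cv2.INTER_CUBIC))
```

```text
lane rails corners [array([0.723, 0.064]), array([ 0.723, -0.407]), array([ 0.489, -0.404]), array([0.49, 0.07])]
handle [ 0.602 -0.172] [ 0.608 -0.283]
bin ((128.1287841796875, 601.960693359375), (308.8363037109375, 222.6502685546875), 11.558375358581543)
bin ((381.2538146972656, -271.613037109375), (124.56021118164062, 210.74893188476562), 1.1513303518295288)
bin ((376.3927917480469, 237.81973266601562), (211.38931274414062, 128.21682739257812), 86.23016357421875)
mat ((610.8786010742188, 296.47637939453125), (256.64752197265625, 245.69528198242188), 82.1178970336914)
flask [0.456 0.496] dish [0.41  0.013] seed [ 0.443 -0.512]
```

View pics/c1.png

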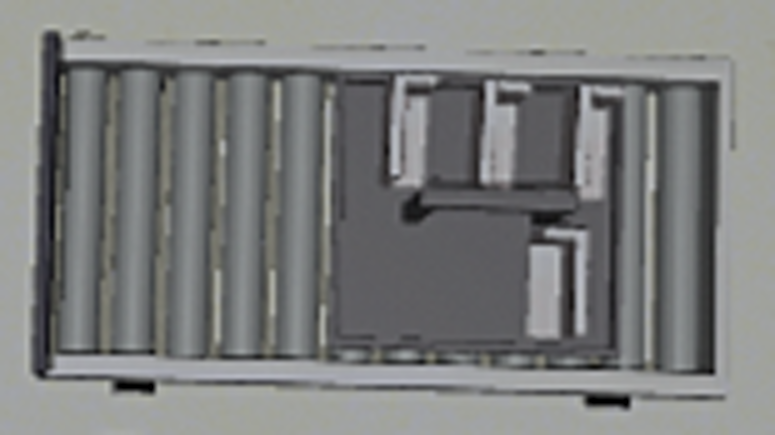

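The crop shows three brackets on the far (+x) side, each with its web on the left and foot on the right, so right-hand. The near (-x) one has its foot on the left, so left-hand. The lane measures 234 mm wide, which matches the 236 given, with its centre near (0.606, -0.17) and the stop face at y≈0.06. The handle is near (0.605, -0.228). I'm heading above the handle now.

```bash
cat >> h.py <<'E'
def go(x,y,z,yaw=None):
    "shift in tool mm and turn deg to reach TCP x,y,z with tool-y at world angle yaw (mod 180)"
    s=arm.observe(); R=np.array(s['tool_rot']); d=R.T@(np.array([x,y,z])-s['tool_pos'])*1000
    cur=np.degrees(np.arctan2(R[1,1],R[0,1])); t=0 if yaw is None else (cur-yaw+90)%180-90
    print('go',np.round(d,1),'turn',round(t,1),'dist',round(float(np.linalg.norm(d))),'yaw now',round(float(cur),1))
def st():
    s=arm.observe(); print('t',round(s['t'],2),'tcp',np.round(s['tool_pos'],4),'F',np.round(s['wrist_force'],1),'w',round(float(s['grip_width']),3),'gf',np.round(s['gripper_force'],1),'j7',np.round(s['joint_pos'],2)); return s
E
python3 -m handwheel '[[[-1,-646,-604,-45,65],[-1,-646,-604,-45,65],[-1,-646,-604,-45,65],[-1,-646,-604,-45,65],[-1,-646,-604,-45,65],[-1,-646,-604,-45,65],[-1,-646,-604,-45,65],[-1,-646,-604,-45,65],[-1,-646,-604,-45,65],[-1,-646,-604,-45,65],[-1,-646,-604,-45,65],[-1,-646,-604,-45,65]]]' 40
python3 -c "
from h import *
st();go(.605,-.228,.3,0)"
```

```text
t: 1.1
tool_pos: [0.4604, 0.1263, 0.2815]
tool_rot: [[-0.006, 1.0, -0.0], [1.0, 0.006, 0.0], [0.0, -0.0, -1.0]]
wrist_force: [0.4, 0.2, 0.5]
grip_width: 0.998
gripper_force: 0.0
t 1.1 tcp [0.4604 0.1263 0.2815] F [0.4 0.2 0.5] w 0.998 gf 0.0 j7 [-0.84  0.01  0.49  1.99 -0.01  1.14 -0.34]
go [-355.1  142.6  -18.7] turn 0.3 dist 383 yaw now 0.3
```

```bash
python3 -m handwheel '[[[-1,-355,143,-19,0],[-1,-355,143,-19,0],[-1,-355,143,-19,0],[-1,-355,143,-19,0],[-1,-355,143,-19,0],[-1,-355,143,-19,0],[-1,-355,143,-19,0],[-1,-355,143,-19,0],[-1,-355,143,-19,0],[-1,-355,143,-19,0],[-1,-355,143,-19,0]]]'
python3 -c "
from h import *
s,im=snap('wrist','w1.png');st()
print([np.round(proj('wrist',p,s)) for p in((.605,-.228,.142),(.605,-.177,.142),(.605,-.279,.142))])"
```

```text
t: 2.02
tool_pos: [0.6044, -0.231, 0.3002]
tool_rot: [[0.002, 1.0, -0.001], [1.0, -0.002, -0.004], [-0.004, -0.001, -1.0]]
wrist_force: [-0.2, 0.5, -0.2]
grip_width: 1.001
gripper_force: 0.0
t 2.07 tcp [ 0.6047 -0.2275  0.2999] F [ 0.  -0.  -0.6] w 1.006 gf 0.0 j7 [-0.27  0.41  0.74  1.59 -0.29  1.26  0.53]
[array([254., 177.]), array([254., 123.]), array([254., 226.])]
```

View pics/w1.png

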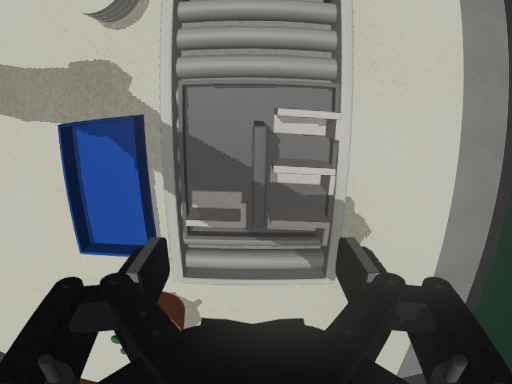

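The wrist view shows the handle at u≈260, v 123-230, about as predicted. The three right-column webs are at v≈113, 169 and 222 with their feet below (-y). The left-column web is at v≈222 with its foot above (+y). I'm lowering onto the handle.

```bash
python3 -m handwheel '[[[-1,0,4,40,0],[-1,0,4,80,0],[-1,0,4,120,0],[-1,0,4,140,0],[-1,0,4,157,0],[-1,0,4,157,0],[-1,0,4,157,0],[0.3,0,4,157,0],[1,0,4,157,0],[1,0,4,157,0],[1,0,4,157,0],[1,0,4,157,0]]]' 30
python3 -c "
from h import *
st();go(.608,-.038,.143,0)"
```

```text
t: 3.07
tool_pos: [0.6099, -0.226, 0.1447]
tool_rot: [[-0.005, 1.0, 0.002], [1.0, 0.005, -0.0], [-0.0, 0.002, -1.0]]
wrist_force: [-0.2, -0.3, 0.4]
grip_width: 0.299
gripper_force: 0.0
t 3.07 tcp [ 0.6099 -0.226   0.1447] F [-0.2 -0.3  0.4] w 0.299 gf 0.0 j7 [-0.2   0.58  0.66  1.71 -0.41  0.99  0.61]
go [188.   -0.9   1.7] turn 0.3 dist 188 yaw now 0.3
```

```bash
python3 -m handwheel '[[[1,0,0,0,0],[1,0,0,0,0],[1,0,0,0,0],[1,5,0,0,0],[1,15,0,0,0],[1,30,0,0,0],[1,50,0,0,0],[1,70,0,0,0],[1,90,0,0,0],[1,110,0,0,0],[1,125,0,0,0],[1,135,0,0,0]]]'
python3 -c "
from h import *
st();go(.608,-.038,.144,0)"
```

```text
t: 4.07
tool_pos: [0.6108, -0.087, 0.1445]
tool_rot: [[-0.009, 1.0, 0.004], [1.0, 0.009, 0.001], [0.001, 0.004, -1.0]]
wrist_force: [4.3, -0.6, 1.7]
grip_width: 0.156
gripper_force: 32.2
t 4.07 tcp [ 0.6108 -0.087   0.1445] F [ 4.3 -0.6  1.7] w 0.156 gf 32.2 j7 [-0.44  0.51  0.66  1.8  -0.38  0.95  0.39]
go [49.  -2.3  0.6] turn 0.5 dist 49 yaw now 0.5
```

```bash
python3 -m handwheel '[[[1,10,0,0,0],[1,20,0,0,0],[1,30,0,0,0],[1,37,0,0,0],[1,43,0,0,0],[1,47,0,0,0],[1,50,0,0,0],[1,53,0,0,0],[1,53,0,0,0]]]'
python3 -c "
from h import *
st()"
```

```text
t: 4.82
tool_pos: [0.6106, -0.0368, 0.1445]
tool_rot: [[-0.007, 1.0, 0.005], [1.0, 0.007, -0.0], [-0.0, 0.005, -1.0]]
wrist_force: [4.9, 0.2, 0.8]
grip_width: 0.155
gripper_force: 31.7
t 4.82 tcp [ 0.6106 -0.0368  0.1445] F [4.9 0.2 0.8] w 0.155 gf 31.7 j7 [-0.52  0.5   0.65  1.81 -0.37  0.95  0.3 ]
```

No contact yet. I'll creep forward until the stop pushes back.

```bash
python3 -m handwheel '[[[1,2,0,0,0],[1,4,0,0,0],[1,6,0,0,0],[1,6,0,0,0],[1,6,0,0,0]]]'; python3 -m handwheel '[[[1,2,0,0,0],[1,3,0,0,0],[1,4,0,0,0],[1,4,0,0,0]]]'
```

```text
t: 5.23
tool_pos: [0.6099, -0.033, 0.1445]
tool_rot: [[-0.005, 1.0, 0.004], [1.0, 0.005, -0.002], [-0.002, 0.004, -1.0]]
wrist_force: [5.3, -0.1, 1.4]
grip_width: 0.155
gripper_force: 31.9
t: 5.57
tool_pos: [0.6095, -0.0325, 0.1445]
tool_rot: [[-0.002, 1.0, 0.004], [1.0, 0.002, -0.006], [-0.006, 0.004, -1.0]]
wrist_force: [5.7, -6.0, -0.0]
grip_width: 0.16
gripper_force: 32.0
```

The stop is pushing back with 6 N. I'll hold briefly, release and rise.

```bash
python3 -m handwheel '[[[1,0,0,0,0],[1,0,0,0,0],[1,0,0,0,0],[1,0,0,0,0],[-1,0,0,0,0],[-1,0,0,0,0],[-1,0,0,0,0],[-1,0,0,-15,0],[-1,0,0,-50,0],[-1,0,0,-90,0],[-1,0,0,-130,0],[-1,0,0,-155,0]]]'
python3 - <<'E'
from h import *
s,im=snap('wrist','w2.png');st()
k,_=snap('top','top2.png')
a=cv2.imread('pics/w2.png');b=cv2.imread('pics/top2.png')
cv2.imwrite('pics/m2.png',np.hstack([cv2.resize(a[40:260,150:370],(390,390),interpolation=2),cv2.resize(b[120:220,225:325],(390,390),interpolation=2)]))
E
```

```text
t: 6.57
tool_pos: [0.6087, -0.0276, 0.3023]
tool_rot: [[-0.006, 1.0, 0.002], [1.0, 0.006, 0.001], [0.001, 0.002, -1.0]]
wrist_force: [1.6, -0.8, 0.8]
grip_width: 0.998
gripper_force: 0.0
t 6.62 tcp [ 0.6114 -0.028   0.3072] F [ 2.4 -1.2  3.7] w 0.999 gf 0.0 j7 [-0.62  0.32  0.74  1.67 -0.23  1.23  0.18]
```

View pics/m2.png

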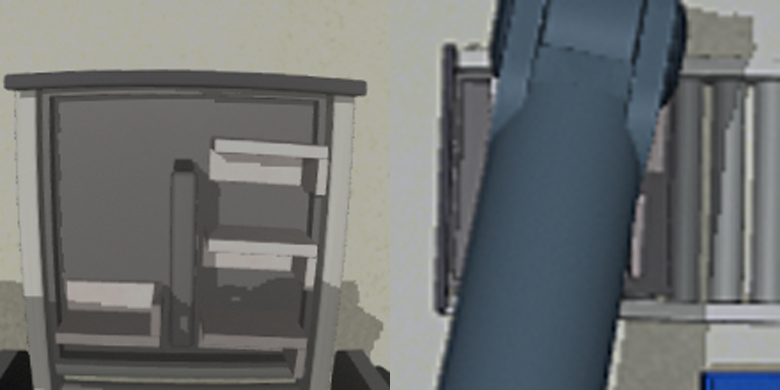

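The close view confirms the hands. The right column's three brackets have end plates at +x and feet at -y, so they are right-hand. The lower left one has its end plate at +x and foot at +y, so it is left-hand. The web tops in this crop are at v≈148, 246, 342 and 338. Now I'll cast rays for the web tops.

```bash
cat >> h.py <<'E'
def webs(im,s,z=.105):
    pass
E
python3 - <<'E'
from h import *
s=arm.observe(); s['tool_pos']=np.array(s['tool_pos'])
k=220/390
for n,u0,u1,v in(('A',213,326,147),('B',206,317,244),('C',200,306,342),('D',56,160,338)):
    p=pt('wrist',150+u0*k,40+v*k,.105,s);q=pt('wrist',150+u1*k,40+v*k,.105,s); print(n,np.round((p+q)/2,3),'len',np.round(np.hypot(*(q-p)[:2]),3))
print('handle',np.round(pt('wrist',150+183*k,40+165*k,.142,s),3),np.round(pt('wrist',150+180*k,40+346*k,.142,s),3))
print('tote in +y',np.round(pt('wrist',150+55*k,40+98*k,.07,s),3),np.round(pt('wrist',150+318*k,40+98*k,.07,s),3),'stop',np.round(pt('wrist',150+185*k,40+72*k,.086,s),3))
go(.557,-.098,.25,90)
E
```

```text
A [0.665 0.026 0.105] len 0.07
B [ 0.662 -0.035  0.105] len 0.071
C [ 0.66  -0.102  0.105] len 0.071
D [ 0.563 -0.099  0.105] len 0.07
handle [0.612 0.017 0.142] [ 0.611 -0.087  0.142]
tote in +y [0.527 0.057 0.07 ] [0.703 0.058 0.07 ] stop [0.613 0.071 0.086]
go [-69.8 -54.7  53.7] turn -89.6 dist 104 yaw now 0.4
```

All four web lengths measure 70 mm, and the tote centre is about (0.611, -0.035). I'll pick D first.

```bash
python3 -m handwheel '[[[0,-70,-50,0,-7],[0,-70,-50,10,-14],[0,-70,-50,20,-21],[0,-70,-50,30,-28],[0,-70,-50,40,-35],[0,-70,-50,54,-42],[0,-70,-50,54,-49],[0,-70,-50,54,-56],[0,-70,-50,54,-63],[0,-70,-50,54,-70],[0,-70,-50,54,-77],[0,-70,-50,54,-84]]]'
python3 -m handwheel '[[[0,0,0,10,-6],[0,0,0,30,-6],[0,0,0,50,-6],[0,0,0,50,-6]]]'
python3 -c "
from h import *
st();go(.560,-.099,.101,90)"
```

```text
t: 7.67
tool_pos: [0.557, -0.0972, 0.2429]
tool_rot: [[-0.996, 0.092, -0.004], [0.092, 0.996, 0.001], [0.005, 0.0, -1.0]]
wrist_force: [-0.7, -0.1, -0.2]
grip_width: 0.498
gripper_force: 0.0
t: 8.0
tool_pos: [0.5539, -0.0966, 0.1892]
tool_rot: [[-1.0, -0.007, -0.012], [-0.007, 1.0, 0.001], [0.012, 0.001, -1.0]]
wrist_force: [-0.1, -0.1, -0.7]
grip_width: 0.499
gripper_force: 0.0
t 8.0 tcp [ 0.5539 -0.0966  0.1892] F [-0.1 -0.1 -0.7] w 0.499 gf 0.0 j7 [-0.33  0.32  0.5   1.89 -0.18  0.99  1.83]
go [-7.1 -2.5 88.1] turn 0.4 dist 88 yaw now 90.4
```

```bash
python3 -m handwheel '[[[0,-7,-2,30,0],[0,-7,-2,60,0],[0,-7,-2,78,0],[0,-7,-2,88,0],[0,-7,-2,88,0],[0,-7,-2,88,0],[1,-7,-2,88,0],[1,-7,-2,88,0],[1,-7,-2,88,0],[1,-7,-2,88,0],[1,-7,-2,88,0],[1,-7,-2,88,0]]]' 40
python3 -c "
from h import *
st()"
```

```text
t: 9.0
tool_pos: [0.5669, -0.1002, 0.1083]
tool_rot: [[-1.0, -0.006, 0.003], [-0.006, 1.0, 0.0], [-0.003, 0.0, -1.0]]
wrist_force: [-0.3, 1.1, 6.3]
grip_width: 0.084
gripper_force: 42.2
t 9.0 tcp [ 0.5669 -0.1002  0.1083] F [-0.3  1.1  6.3] w 0.084 gf 42.2 j7 [-0.28  0.45  0.46  1.91 -0.27  0.83  1.9 ]
```

D is gripped (opening 7 mm). I'll lift it and carry it to the left bin.

```bash
python3 -m handwheel '[[[1,0,0,-20,0],[1,0,0,-60,0],[1,0,0,-100,0],[1,30,60,-110,1],[1,60,100,-110,2],[1,80,140,-110,3],[1,100,180,-110,4],[1,120,220,-110,4],[1,140,260,-110,4],[1,160,300,-110,4],[1,187,330,-110,4],[1,187,330,-110,4]]]'
python3 -m handwheel '[[[1,0,0,0,0],[1,0,0,0,0],[1,0,0,0,0],[1,0,0,0,0]]]'
python3 -c "
from h import *
st();go(.380,.230,.061,86)"
```

```text
t: 10.0
tool_pos: [0.3782, 0.2257, 0.2166]
tool_rot: [[-0.998, 0.065, 0.0], [0.065, 0.998, 0.0], [-0.0, 0.0, -1.0]]
wrist_force: [0.9, 1.3, -0.8]
grip_width: 0.087
gripper_force: 41.2
t: 10.33
tool_pos: [0.3805, 0.223, 0.2164]
tool_rot: [[-0.998, 0.067, -0.0], [0.067, 0.998, -0.001], [0.0, -0.001, -1.0]]
wrist_force: [0.3, -0.7, -1.7]
grip_width: 0.085
gripper_force: 41.2
t 10.33 tcp [0.3805 0.223  0.2164] F [ 0.3 -0.7 -1.7] w 0.085 gf 41.2 j7 [-0.86  0.02  0.24  2.13 -0.01  0.99  0.89]
go [  0.9   7.1 155.4] turn 0.2 dist 156 yaw now 86.2
```

```bash
python3 -m handwheel '[[[1,0,7,40,0],[1,0,7,80,0],[1,0,7,120,0],[1,0,7,140,0],[1,0,7,148,0],[1,0,7,153,0],[1,0,7,155,0],[1,0,7,155,0],[1,0,7,155,0]]]'
python3 -m handwheel '[[[0.4,0,0,0,0],[0.4,0,0,0,0],[0.4,0,0,0,0],[0.4,0,0,0,0],[0.4,0,0,-30,0],[0.4,0,0,-70,0],[0.2,0,0,-110,0],[0,0,0,-150,0],[0,0,0,-150,0],[0,0,0,-150,0]]]'
python3 -c "
from h import *
st()
s,im=snap('wrist','w3.png');go(.657,-.102,.2,90);go(.657,-.102,.2,-90)"
```

```text
t: 11.08
tool_pos: [0.3819, 0.2322, 0.0632]
tool_rot: [[-0.998, 0.065, 0.003], [0.065, 0.998, 0.002], [-0.003, 0.002, -1.0]]
wrist_force: [0.0, 0.0, -0.6]
grip_width: 0.08
gripper_force: 41.1
t: 11.92
tool_pos: [0.3822, 0.2331, 0.2149]
tool_rot: [[-0.998, 0.064, 0.006], [0.064, 0.998, 0.005], [-0.005, 0.006, -1.0]]
wrist_force: [0.0, -0.5, -0.2]
grip_width: 0.501
gripper_force: 0.0
t 11.92 tcp [0.3822 0.2331 0.2149] F [ 0.  -0.5 -0.2] w 0.501 gf 0.0 j7 [-0.88  0.03  0.25  2.12 -0.01  0.98  0.88]
go [-297.2 -315.6   12.4] turn -3.7 dist 434 yaw now 86.3
go [-297.2 -315.6   12.4] turn -3.7 dist 434 yaw now 86.3
```

View pics/w3.png

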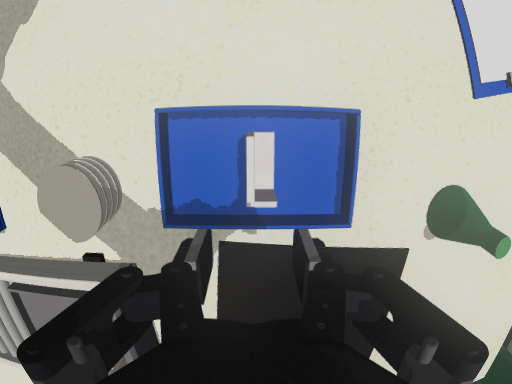

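D stands in the middle of the left bin. The picture shows it at (262, 170), inside the bin's walls. Next I'll go above the right-hand brackets and check that the tote is still there.

```bash
python3 -m handwheel '[[[0,-292,-250,-55,-4],[0,-292,-250,-55,-4],[0,-292,-250,-55,-4],[0,-292,-250,-55,-4],[0,-292,-250,-55,-4],[0,-292,-250,-55,-4],[0,-292,-250,-55,-4],[0,-292,-250,-55,-4],[0,-292,-250,-55,-4],[0,-292,-250,-55,-4],[0,-292,-250,-55,-4],[0,-292,-250,-55,-4]]]' | head -2
python3 - <<'E'
from h import *
st();s,im=snap('wrist','w4.png')
for P in((.665,.026,.105),(.662,-.035,.105),(.660,-.102,.105),(.6115,.016,.142),(.6115,-.086,.142)):
    u,v=proj('wrist',P,s); cv2.circle(im,(int(u),int(v)),2,(255,0,0),-1)
cv2.imwrite('pics/w4.png',im[:,:,::-1])
E
```

```text
t: 12.97
tool_pos: [0.6545, -0.0377, 0.2637]
t 12.97 tcp [ 0.6545 -0.0377  0.2637] F [-1.   0.2 -0.2] w 0.502 gf 0.0 j7 [-0.39  0.42  0.5   1.59 -0.21  1.19  1.73]
```

View pics/w4.png

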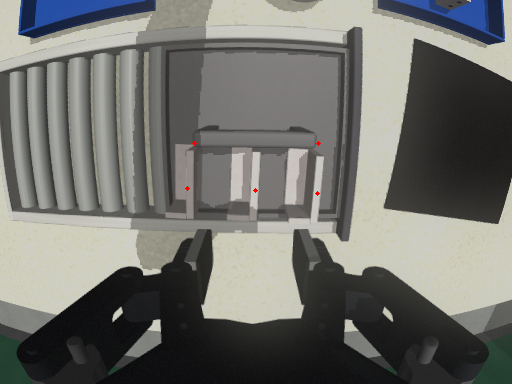

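The tote has not moved, and the predicted marks fall on the web tops (187, 254 and 317 at v≈190). Picking C.

```bash
python3 -c "
from h import *
go(.664,-.1,.103,90)"
python3 -m handwheel '[[[0,-10,-40,20,0],[0,-10,-62,50,0],[0,-10,-62,80,0],[0,-10,-62,80,0],[0,-10,-62,80,0]]]'|head -2
python3 -c "
from h import *
go(.664,-.1,.103,90)"
```

```text
go [-10.5 -64.4 160.7] turn 0.3 dist 173 yaw now 90.3
t: 13.43
tool_pos: [0.6632, -0.0955, 0.1834]
go [-1.4 -4.8 80.4] turn 0.5 dist 81 yaw now 90.5
```

```bash
python3 -m handwheel '[[[0,-1,-4,30,0],[0,-1,-4,55,0],[0,-1,-4,70,0],[0,-1,-4,80,0],[0,-1,-4,80,0],[0,-1,-4,80,0],[1,-1,-4,80,0],[1,-1,-4,80,0],[1,-1,-4,80,0],[1,-1,-4,80,0],[1,-1,-4,80,0],[1,-1,-4,80,0]]]' 40
python3 -c "
from h import *
st();go(.385,-.212,.22,91)"
```

```text
t: 14.43
tool_pos: [0.6681, -0.103, 0.1081]
tool_rot: [[-1.0, -0.005, 0.003], [-0.005, 1.0, -0.0], [-0.003, -0.0, -1.0]]
wrist_force: [-0.1, 0.4, 4.4]
grip_width: 0.086
gripper_force: 42.9
t 14.43 tcp [ 0.6681 -0.103   0.1081] F [-0.1  0.4  4.4] w 0.086 gf 42.9 j7 [-0.24  0.62  0.45  1.65 -0.32  0.94  1.9 ]
go [ 283.4 -107.5 -112.6] turn -0.7 dist 323 yaw now 90.3
```

```bash
python3 -m handwheel '[[[1,0,0,-20,0],[1,0,0,-60,0],[1,0,0,-100,0],[1,30,-20,-110,0],[1,60,-45,-110,0],[1,90,-70,-110,0],[1,120,-95,-110,0],[1,150,-120,-110,0],[1,180,-145,-110,0],[1,210,-165,-110,0],[1,240,-190,-110,0],[1,281,-219,-110,-1]]]' |head -1
python3 -m handwheel '[[[1,0,0,0,0],[1,0,0,0,0],[1,0,0,0,0],[1,0,0,0,0]]]' |head -1
python3 -c "
from h import *
st();go(.388,-.322,.060,91)"
```

```text
t: 15.43
t: 15.77
t 15.77 tcp [ 0.3952 -0.317   0.2164] F [ 0.2 -0.3 -1.9] w 0.081 gf 45.5 j7 [-0.01  0.17  0.66  2.   -0.13  1.01  2.31]
go [  7.3  -4.9 156.4] turn 0.4 dist 157 yaw now 91.4
```

```bash
python3 -m handwheel '[[[1,7,-5,40,0],[1,7,-5,80,0],[1,7,-5,120,0],[1,7,-5,140,0],[1,7,-5,148,0],[1,7,-5,153,0],[1,7,-5,155,0],[1,7,-5,155,0],[1,7,-5,155,0]]]'
python3 -m handwheel '[[[0.4,0,0,0,0],[0.4,0,0,0,0],[0.4,0,0,0,0],[0.4,0,0,0,0],[0.4,0,0,-30,0],[0.4,0,0,-70,0],[0.2,0,0,-110,0],[0,0,0,-150,0],[0,0,0,-150,0],[0,0,0,-150,0]]]' |head -1
python3 -c "
from h import *
st();go(.666,-.035,.2,90)"
```

```text
t: 16.52
tool_pos: [0.389, -0.3242, 0.0632]
tool_rot: [[-1.0, -0.024, 0.003], [-0.024, 1.0, -0.002], [-0.003, -0.002, -1.0]]
wrist_force: [-0.1, -0.3, -0.8]
grip_width: 0.085
gripper_force: 45.5
t: 17.35
t 17.35 tcp [ 0.3892 -0.3248  0.2148] F [-0.1  1.2  0.3] w 0.501 gf 0.0 j7 [-0.02  0.17  0.7   2.01 -0.14  0.99  2.34]
go [-283.2  283.4   16.1] turn 1.3 dist 401 yaw now 91.3
```

```bash
python3 -c "
from h import *
snap('wrist','w5.png')"
python3 -m handwheel '[[[0,-282,283,-35,1],[0,-282,283,-35,1],[0,-282,283,-35,1],[0,-282,283,-35,1],[0,-282,283,-35,1],[0,-282,283,-35,1],[0,-282,283,-35,1],[0,-282,283,-35,1],[0,-282,283,-35,1],[0,-282,283,-35,1],[0,-282,283,-35,1],[0,-282,283,-35,1]]]'|head -1
python3 - <<'E'
from h import *
st();s,im=snap('wrist','w6.png')
for P in((.665,.026,.105),(.662,-.035,.105),(.6115,.016,.142),(.6115,-.086,.142)):
    u,v=proj('wrist',P,s); cv2.circle(im,(int(u),int(v)),2,(255,0,0),-1)
a=cv2.imread('pics/w5.png')
cv2.imwrite('pics/m6.png',np.hstack([a[60:260,60:440],im[20:220,60:440,::-1]]))
go(.666,-.035,.105,90)
E
```

```text
t: 18.4
t 18.4 tcp [ 0.6623 -0.0309  0.2432] F [-0.8 -0.2 -0.1] w 0.504 gf 0.0 j7 [-0.39  0.45  0.49  1.59 -0.23  1.16  1.74]
go [ -5.4  -1.  138.6] turn 0.4 dist 139 yaw now 90.4
```

View pics/m6.png

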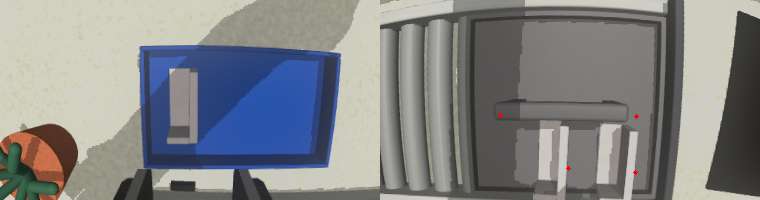

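C stands in the right bin at its far end. The tote is where expected to within about 4 mm (web B at u≈564, mark at 568). Picking B.

```bash
python3 -m handwheel '[[[0,-4,-4,40,0],[0,-4,-4,80,0],[0,-4,-4,110,0],[0,-4,-4,125,0],[0,-4,-4,138,0],[0,-4,-4,138,0],[0,-4,-4,138,0],[1,-4,-4,138,0],[1,-4,-4,138,0],[1,-4,-4,138,0],[1,-4,-4,138,0],[1,-4,-4,138,0]]]' 40|head -2
python3 -c "
from h import *
st();go(.387,-.267,.22,91)"
```

```text
t: 19.45
tool_pos: [0.6684, -0.038, 0.1109]
t 19.45 tcp [ 0.6684 -0.038   0.1109] F [-0.5  0.1  6.1] w 0.079 gf 41.8 j7 [-0.34  0.6   0.44  1.67 -0.31  0.93  1.8 ]
go [ 282.2 -227.4 -110.2] turn -0.7 dist 379 yaw now 90.3
```

```bash
python3 -m handwheel '[[[1,0,0,-20,0],[1,0,0,-60,0],[1,0,0,-100,0],[1,30,-25,-110,0],[1,60,-50,-110,0],[1,90,-75,-110,0],[1,120,-100,-110,0],[1,150,-120,-110,0],[1,180,-145,-110,0],[1,210,-170,-110,0],[1,240,-195,-110,0],[1,281,-228,-110,-1]]]' |head -1
python3 -m handwheel '[[[1,0,0,0,0],[1,0,0,0,0],[1,0,0,0,0],[1,0,0,0,0]]]' |head -1
python3 -c "
from h import *
st();go(.388,-.267,.064,91)"
```

```text
t: 20.45
t: 20.78
t 20.78 tcp [ 0.3965 -0.2595  0.2186] F [ 0.3  0.8 -0.6] w 0.086 gf 40.9 j7 [-0.14  0.09  0.67  2.07 -0.07  1.    2.16]
go [  8.7  -7.3 154.6] turn 0.4 dist 155 yaw now 91.4
```

```bash
python3 -m handwheel '[[[1,8,-7,40,0],[1,8,-7,80,0],[1,8,-7,115,0],[1,8,-7,138,0],[1,8,-7,146,0],[1,8,-7,151,0],[1,8,-7,154,0],[1,8,-7,154,0],[1,8,-7,154,0]]]'|head -5
python3 -m handwheel '[[[0.4,0,0,0,0],[0.4,0,0,0,0],[0.4,0,0,0,0],[0.4,0,0,0,0],[0.4,0,0,-30,0],[0.4,0,0,-70,0],[0.2,0,0,-110,0],[0,0,0,-150,0],[0,0,0,-150,0],[0,0,0,-150,0]]]' |head -1
python3 -c "
from h import *
st();go(.669,.023,.25,90)"
```

```text
t: 21.53
tool_pos: [0.3893, -0.2683, 0.066]
tool_rot: [[-1.0, -0.024, 0.003], [-0.024, 1.0, -0.001], [-0.003, -0.001, -1.0]]
wrist_force: [-0.2, -0.2, -0.2]
grip_width: 0.082
t: 22.37
t 22.37 tcp [ 0.3898 -0.2688  0.2177] F [ 0.2  0.6 -0.5] w 0.5 gf 0.0 j7 [-0.16  0.09  0.72  2.08 -0.07  0.99  2.19]
go [-286.1  285.3  -30.5] turn 1.3 dist 405 yaw now 91.3
```

```bash
python3 -c "
from h import *
snap('wrist','w7.png')"
python3 -m handwheel '[[[0,-286,285,-30,1],[0,-286,285,-30,1],[0,-286,285,-30,1],[0,-286,285,-30,1],[0,-286,285,-30,1],[0,-286,285,-30,1],[0,-286,285,-30,1],[0,-286,285,-30,1],[0,-286,285,-30,1],[0,-286,285,-30,1],[0,-286,285,-30,1],[0,-286,285,-30,1]]]'|head -1
python3 -m handwheel '[[[0,0,0,0,0],[0,0,0,0,0]]]' |head -1
python3 - <<'E'
from h import *
st();s,im=snap('wrist','w8.png')
for P in((.665,.026,.105),(.6115,.016,.142),(.6115,-.086,.142)):
    u,v=proj('wrist',P,s); cv2.circle(im,(int(u),int(v)),2,(255,0,0),-1)
a=cv2.imread('pics/w7.png')
cv2.imwrite('pics/m8.png',np.hstack([a[60:260,60:440],im[20:220,60:440,::-1]]))
go(.667,.023,.105,90)
E
```

```text
t: 23.42
t: 23.58
t 23.58 tcp [0.6654 0.0211 0.2429] F [ 0.5  0.7 -0.4] w 0.5 gf 0.0 j7 [-0.47  0.46  0.5   1.58 -0.23  1.16  1.65]
go [ -1.7   2.1 138.5] turn 0.1 dist 139 yaw now 90.1
```

View pics/m8.png

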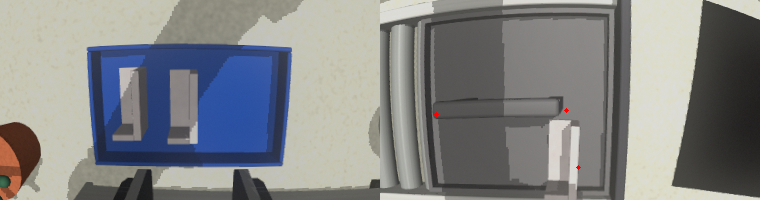

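Two brackets stand in the right bin, and web A is at u≈575 where expected. Picking A.

```bash
python3 -m handwheel '[[[0,-2,1,40,0],[0,-2,1,80,0],[0,-2,1,110,0],[0,-2,1,125,0],[0,-2,1,138,0],[0,-2,1,138,0],[0,-2,1,138,0],[1,-2,1,138,0],[1,-2,1,138,0],[1,-2,1,138,0],[1,-2,1,138,0],[1,-2,1,138,0]]]' 40|head -2
python3 -c "
from h import *
st();go(.387,-.212,.215,91)"
```

```text
t: 24.63
tool_pos: [0.6707, 0.0247, 0.1088]
t 24.63 tcp [0.6707 0.0247 0.1088] F [-0.5  0.4  6.2] w 0.081 gf 42.9 j7 [-0.43  0.61  0.44  1.67 -0.31  0.93  1.71]
go [ 284.6 -235.1 -107.4] turn -0.7 dist 384 yaw now 90.3
```

```bash
python3 -m handwheel '[[[1,0,0,-20,0],[1,0,0,-60,0],[1,0,0,-100,0],[1,30,-25,-110,0],[1,60,-50,-110,0],[1,90,-75,-110,0],[1,120,-100,-110,0],[1,150,-125,-110,0],[1,180,-150,-110,0],[1,210,-175,-110,0],[1,240,-200,-110,0],[1,284,-235,-110,-1]]]' |head -1
python3 -m handwheel '[[[1,0,0,0,0],[1,0,0,0,0],[1,0,0,0,0],[1,0,0,0,0]]]' |head -1
python3 -c "
from h import *
st();go(.388,-.212,.062,91)"
```

```text
t: 25.63
t: 25.97
t 25.97 tcp [ 0.3987 -0.2017  0.2168] F [ 0.3 -0.3 -1. ] w 0.083 gf 41.9 j7 [-0.28  0.02  0.67  2.13 -0.02  0.99  2.  ]
go [ 11.  -10.1 154.8] turn 0.4 dist 155 yaw now 91.4
```

```bash
python3 -m handwheel '[[[1,10,-10,40,0],[1,10,-10,80,0],[1,10,-10,115,0],[1,10,-10,138,0],[1,10,-10,146,0],[1,10,-10,151,0],[1,10,-10,154,0],[1,10,-10,154,0],[1,10,-10,154,0]]]'|head -5
python3 -m handwheel '[[[0.4,0,0,0,0],[0.4,0,0,0,0],[0.4,0,0,0,0],[0.4,0,0,0,0],[0.4,0,0,-30,0],[0.4,0,0,-70,0],[0.2,0,0,-110,0],[-0.5,0,0,-160,0],[-1,0,0,-190,0],[-1,0,0,-190,0]]]' |head -1
python3 -c "
from h import *
snap('wrist','w9.png')
st();go(.6115,-.1,.30,0)"
```

```text
t: 26.72
tool_pos: [0.3896, -0.2133, 0.0639]
tool_rot: [[-1.0, -0.024, 0.003], [-0.024, 1.0, -0.001], [-0.003, -0.001, -1.0]]
wrist_force: [0.4, -0.3, -1.6]
grip_width: 0.08
t: 27.55
t 27.6 tcp [ 0.3912 -0.2143  0.2574] F [ 0.7  0.2 -0.5] w 0.897 gf 0.0 j7 [-0.32 -0.06  0.72  2.1   0.04  1.08  1.97]
go [-223.3  109.2  -40.1] turn -88.7 dist 252 yaw now 91.3
```

```bash
python3 -m handwheel '[[[-1,-223,176,-43,7],[-1,-223,176,-43,14],[-1,-223,176,-43,21],[-1,-223,176,-43,28],[-1,-223,176,-43,35],[-1,-223,176,-43,42],[-1,-223,176,-43,49],[-1,-223,176,-43,56],[-1,-223,176,-43,63],[-1,-223,176,-43,70],[-1,-223,176,-43,77],[-1,-223,176,-43,84]]]'|head -2
python3 -m handwheel '[[[-1,0,0,0,7],[-1,0,0,0,7],[-1,0,0,0,7],[-1,0,0,0,7]]]' |head -1
python3 - <<'E'
from h import *
st();s,im=snap('wrist','w10.png')
for P in((.6115,.016,.142),(.6115,-.086,.142)):
    u,v=proj('wrist',P,s); cv2.circle(im,(int(u),int(v)),2,(255,0,0),-1)
a=cv2.imread('pics/w9.png')
cv2.imwrite('pics/m10.png',np.hstack([a[40:260,60:440],im[20:240,60:440,::-1]]))
go(.6115,-.037,.144,0)
E
```

```text
t: 28.6
tool_pos: [0.6059, -0.0319, 0.2935]
t: 28.93
t 28.93 tcp [ 0.6063 -0.0319  0.2947] F [0.  0.1 0.7] w 1.0 gf 0.0 j7 [-0.62  0.33  0.75  1.69 -0.24  1.22  0.19]
go [ -5.1   5.2 150.9] turn 0.4 dist 151 yaw now 0.4
```

View pics/m10.png

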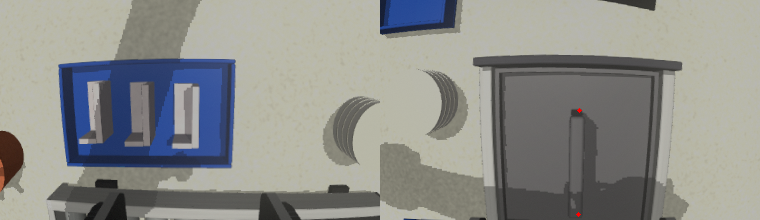

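The right bin holds three standing brackets. The tote is empty, with its handle bar from (578, 110) to (578, 214) as marked. Gripping the handle firmly.

```bash
python3 -m handwheel '[[[-1,-4,4,40,0],[-1,-4,4,80,0],[-1,-4,4,115,0],[-1,-4,4,135,0],[-1,-4,4,151,0],[-1,-4,4,151,0],[0.5,-4,4,151,0],[1,-4,4,151,0],[1,-4,4,151,0],[1,-4,4,151,0],[1,-4,4,151,0],[1,-4,4,151,0]]]' 90|head -2
python3 -m handwheel '[[[1,0,0,0,0],[1,0,0,0,0],[1,0,0,0,0],[1,0,0,0,0],[1,0,0,-10,0],[1,0,0,-25,0],[1,0,0,-45,0],[1,0,0,-65,0],[1,0,0,-85,0],[1,0,0,-100,0],[1,0,0,-100,0],[1,0,0,-100,0]]]'
python3 -c "
from h import *
st();go(.611,.296,.25,-7.9)"
```

```text
t: 29.98
tool_pos: [0.6105, -0.0358, 0.1457]
t: 30.98
tool_pos: [0.6109, -0.0357, 0.2448]
tool_rot: [[-0.006, 1.0, 0.001], [1.0, 0.006, 0.0], [0.0, 0.001, -1.0]]
wrist_force: [-1.3, -1.0, -6.3]
grip_width: 0.144
gripper_force: 88.1
t 30.98 tcp [ 0.6109 -0.0357  0.2448] F [-1.3 -1.  -6.3] w 0.144 gf 88.1 j7 [-0.59  0.39  0.73  1.73 -0.28  1.13  0.23]
go [331.7   2.   -5.1] turn 8.2 dist 332 yaw now 0.3
```

Lifted with 6 N on the wrist and the grip holding. Carrying it over the stop to the mat.

```bash
python3 -m handwheel '[[[1,15,0,0,0],[1,40,0,0,1],[1,70,0,0,2],[1,105,0,0,3],[1,140,0,0,4],[1,175,0,0,5],[1,210,0,0,6],[1,245,0,0,7],[1,280,0,0,8],[1,305,0,0,8],[1,322,2,0,8],[1,332,2,0,8]]]'|head -1
python3 -m handwheel '[[[1,0,0,0,0],[1,0,0,0,0],[1,0,0,0,0]]]'
python3 - <<'E'
from h import *
st();s,im=snap('wrist','w11.png'); sd,im2=snap('side','s11.png')
cv2.imwrite('pics/m11.png',np.hstack([im[0:300,60:440,::-1],im2[100:400,100:480,::-1][:300]]) if 0 else im[:,:,::-1])
E
```

```text
t: 31.98
t: 32.23
tool_pos: [0.6118, 0.292, 0.2444]
tool_rot: [[0.138, 0.99, -0.0], [0.99, -0.138, -0.003], [-0.003, 0.0, -1.0]]
wrist_force: [1.0, -0.4, -4.3]
grip_width: 0.138
gripper_force: 88.1
t 32.23 tcp [0.6118 0.292  0.2444] F [ 1.  -0.4 -4.3] w 0.138 gf 88.1 j7 [-0.98  0.51  0.66  1.56 -0.33  1.18 -0.4 ]
```

View pics/m11.png

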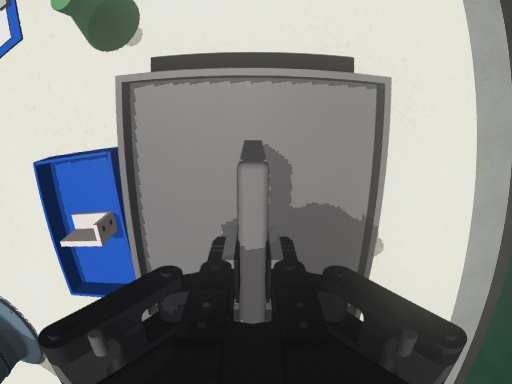

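The tote hangs square over the mat, whose far edge runs from (151, 57) to (354, 57), parallel to the tote's edge. The left bracket is still inside its bin at (90, 230). I'll check the mat centre from that edge.

Run:
```python
from h import *
s=arm.observe(); a=pt('wrist',151,57,.004,s);b=pt('wrist',354,56,.004,s); d=(b-a)[:2]; L=np.hypot(*d); n=np.array([d[1],-d[0]])/L
print(a,b,'len',L,'yaw',np.degrees(np.arctan2(d[1],d[0])),'centre',(a+b)[:2]/2+n*.13)
go(.611,.296,.100,-8)
```

```text
[0.50711248 0.44391993 0.004     ] [0.75347188 0.41070325 0.004     ] len 0.2485886210613536 yaw -7.678892823961719 centre [0.61292144 0.29847737]
go [  3.7  -1.5 144.9] turn 0.0 dist 145 yaw now -8.0
```

```bash
python3 -m handwheel '[[[1,5,0,20,0],[1,5,0,50,0],[1,5,0,80,0],[1,5,0,105,0],[1,5,0,120,0],[1,5,0,130,0],[1,5,0,136,0],[1,5,0,140,0],[1,5,0,142,0],[1,5,0,142,0],[1,5,0,142,0],[1,5,0,142,0]]]'|sed -n '1,2p;4,9p'
python3 -m handwheel '[[[1,0,0,1,0],[1,0,0,2,0],[1,0,0,3,0],[1,0,0,3,0],[1,0,0,3,0]]]'
```

```text
t: 33.33
tool_pos: [0.6125, 0.3016, 0.104]
wrist_force: [0.6, -0.4, -5.1]
grip_width: 0.148
gripper_force: 88.1
t: 33.75
tool_pos: [0.6119, 0.3013, 0.1]
tool_rot: [[0.134, 0.991, 0.0], [0.991, -0.134, 0.0], [0.0, 0.0, -1.0]]
wrist_force: [-0.1, 0.6, -1.5]
grip_width: 0.137
gripper_force: 88.4
```

```bash
python3 -m handwheel '[[[1,0,0,1,0],[1,0,0,1,0],[1,0,0,1,0],[0.3,0,0,1,0],[-0.5,0,0,1,0],[-1,0,0,1,0],[-1,0,0,1,0],[-1,0,0,1,0],[-1,0,0,-10,0],[-1,0,0,-50,0],[-1,0,0,-90,0],[-1,0,0,-130,0]]]'|sed -n '1,2p;4,9p'
python3 -m handwheel '[[[-1,-30,-100,-40,0],[-1,-60,-180,-60,0],[-1,-80,-220,-60,0],[-1,-100,-220,-60,0],[-1,-120,-220,-60,0],[-1,-140,-220,-60,0],[-1,-160,-220,-60,0],[-1,-180,-220,-60,0],[-1,-200,-220,-60,0],[-1,-220,-220,-60,0],[-1,-220,-220,-60,0],[-1,-220,-220,-60,0]]]'|sed -n '1,2p'
python3 - <<'E'
from h import *
st();s,im=snap('top','t12.png'); sd,im2=snap('side','s12.png')
b=im[:,:,::-1];c=im2[:,:,::-1]
cv2.imwrite('pics/m12.png',np.vstack([cv2.resize(b[100:280,90:400],(620,360)),cv2.resize(c[120:320,150:400],(300,240))if 0 else cv2.copyMakeBorder(cv2.resize(c[130:320,150:400],(310,236)),0,0,0,310,0)]))
E
```

```text
t: 34.75
tool_pos: [0.6113, 0.3007, 0.2312]
wrist_force: [1.3, 0.4, 0.3]
grip_width: 1.003
gripper_force: 0.0
t: 35.75
tool_pos: [0.3645, 0.1117, 0.2902]
t 35.75 tcp [0.3645 0.1117 0.2902] F [ 0.6 -0.7  1.3] w 0.995 gf 0.0 j7 [-1.22 -0.31  0.7   2.18  0.21  1.22 -0.76]
```

View pics/m12.png

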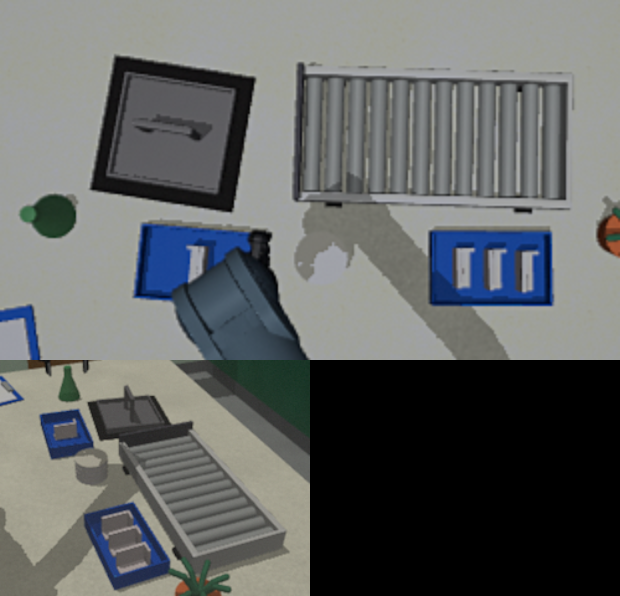

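The tote sits centred and square on the mat, at about (172, 133) in the picture. The left bin holds one standing bracket and the right bin three. The flask, dishes and seedling are where they were, and the robot is clear of everything. Handing in.

```bash
python3 -c "
from station import ticket
print(ticket.hand_in())"
```

```text
the job is handed in; nothing more can be done
None
```

I rolled the tote to the stop, sorted its four brackets (one left-hand, three right-hand) into their bins, set the empty tote level and square on the mat, and handed the job in; no verdict came back.

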